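Put the chuck away in its tilt-out bin

ROBOT

A 6-joint arm with a two-finger parallel gripper is mounted at the origin on the work surface. World frame = base frame: x ahead of the robot, y to its left, z up, the work surface at z = 0. Lengths are in m, angles in rad, forces in N, time in s.
With the tool pointing down it reaches from about 0.3 to 0.875 m from the base axis. Payload 4.2 kg.
Tool frame: the origin (TCP) lies on the centre line of the jaws, within the pads' length; the fingertips stand 11 mm ahead of it and the grasp point (between the pads) lies 8 mm behind it; y points along the fingers, x is the direction in which the jaws open and shut, and the axes are right-handed (so a half turn about y gives the same grasp; the last joint's range is limited). The gripper opens to 85 mm and grips with 20 to 120 N. Pads are 22 mm wide; open, the fingers measure 114 mm over their backs; the gripper's body (76 mm by 85 mm) begins 54 mm behind the grasp point. The pads swing forward as they close: fully open they stand 13 mm farther back than shut.
Start: joints at [1.118, 0.32, 1.565, -0, 1.257, -0.02], TCP at [0.241, 0.522, 0.212] pointing down, gripper open.
Joint ranges: [-3.11, 3.11], [-0.84, 2.01], [0.21, 2.61], [-1.34, 4.49], [0.05, 2.63], [-2.56, 2.56]. Speed limits (rad/s): [2.57, 2.57, 3.14, 3.14, 3.14, 3.14].

INTERFACE

Orientations are given as a unit quaternion [x, y, z, w].
In Python, from rig import ctrl, grab_frame, camera_model gives the robot as it stands. The module is installed in compiled form; this text tells all that it offers.
- The arm moves only by the shell command python3 -m crank 'ROWS' [FORCE]. ROWS is JSON, a list of rows, each an object of numbers: "tx", "ty", "tz": the shift along the tool's x, y, z scaled (see below); "spin": the turn about the tool's y scaled (see below); "fingers": the opening, from 0 (shut) to 1 (fully open). A call has 1 to 12 rows; each row is the pose to reach, as a shift and turn from the pose commanded when the call began, along the tool's axes at that moment, turning the shorter way round; what a row does not reach only later rows make up. The controller multiplies each number of a shift by 0.1 m and each number of a turn by pi rad. A row lasts 1/10 s, in which the tool goes at most 50 mm and 8.59 degrees, less where a joint would pass 70% of its speed; a pose out of reach is approached as far as the arm can. A call with a number of a shift or a turn outside -1 to 1 is refused whole. A call with a gripper value outside its range is refused whole. The fingers move at their own pace and stop on an object; FORCE is the grip in N (left out, the last holds). Time passes only in rows, so rows that repeat a pose let the fingers close. It gives the time, the measured TCP pose, the force and the opening at its end, in the units of the state.
- ctrl.get_state(): the state, without advancing time (a new reading comes with each control period).
- grab_frame(name): name is "side" or "top"; returns (picture, depth): 420x560x3 uint8, red, green, blue; 420x560 float32, m along the optical axis (not along the pixel's ray), 0 where there is no reading.
- camera_model(name): a dict with "mtx" (3x3 intrinsics, pixels), "rvec" (rotation vector, rad) and "tvec" (3), from world to camera coordinates, as OpenCV has them. Camera axes: x right, y down, z forward; pixel columns grow to the right and rows downward; lengths in m; the calibration is good to about 2 mm. A picture is of the moment at which its call begins. camera_model takes no time and is no camera call.
- ctrl.job_done(): hands the job in, once; it reports no verdict.
The state is a dict: "t": time; "qpos": joint angles; "qd": joint speeds; "joint_torque": joint torques, N m; "ee_pos": TCP position; "tcp_rot": TCP orientation; "contact_force": force on the tool from outside, world axes, zero at the start; "torque": the same for the moment, N m; "grip_width": finger opening in m.
Only numpy, scipy, OpenCV 4.12 (cv2) and the standard library are available. Lean on these libraries where they do the work, as an engineer would, in place of code of your own. Each camera call takes 0.05 s, during which the arm holds its last target.

TASK

Put the steel handpiece chuck with the green band away: tip the green-fronted bin fully forward, let the chuck down into it, then gently push the bin back by its front until it clicks shut and stays shut. Do not slam or force it, and leave the brass collet, the red wheel and the other two bins as they are.

Things in the scene. Friction and masses are not known exactly. Their poses are not given: they have to be found in the camera images.
- unit_green: Grey housing of the green bin, 100 x 112 x 125 mm (x, y, z), fixed on a 12 mm board. Its roof top is 137 mm above the table. Origin: centre of its underside. Its -x axis points out of the open front, towards the robot; z up. The roof begins 45 mm in front (-x) of the origin. Three such units (green, blue, grey bin) stand side by side, 115 mm apart, in any order.
- bin_green (a joint): Tilt angle of the green bin (rad): 0 shut, 0.62 fully tipped out against its stop; its top comes out towards -x of the unit. A sprung ball catch holds it at 0: about 12 N at the tab to pull it free, about 16 N to push it past the catch, which acts between 0.15 and 0.02. Not past the catch it falls out again; tipped out it stays out. At 0 it meets a hard stop. The loaded bin is not to be loaded by hand with over 60 N in all, nor swung shut faster than 2.5 rad/s.
- bin_green_tab (a point): Middle of the top edge of the green bin's pull tab. The tab is a flat upright plate 36 mm wide (y), 8 mm thick (x), standing up 37 mm above the front panel; when shut its top edge is 177 mm above the table, its front face 4 mm ahead of this point, and its lower part is 40 mm clear above the roof behind it. Axes as the bin, which tilts.
- bin_green_pivot (a point): Point on the green bin's hinge axis, mid-width, 42 mm above the table. The axis runs along the unit's y. When shut the tab's top edge is 135 mm above and 40 mm ahead (-x) of it; it rises 50 mm in its arc as the leaning bin is pushed shut, so a level push rubs on the tab's edge and can jam or slip over it: rise with the arc, an upright flank of the closed fingers on the edge.
- bin_green_floor (a point): On the green bin's floor (top side of it), above the pivot; axes of the bin, which tilt with it. The bin inside is 94 mm wide (y), from 38 mm ahead (-x) to 39 mm behind; the clear sides are 67 mm high, the green front panel 93 mm high and then the tab. Tipped out, the mouth lies between the tab and the roof's front edge, about 70 mm wide, with the tab's top edge 129 mm above the table.
- chuck: Steel chuck standing upright on a 3 mm black mat, 24 mm diameter up to 40 mm height, then tapering to 14 mm at its 50 mm high top; a green band from 12 to 20 mm. About 0.1 kg. Origin: centre of its underside. It is to go in the green bin, lying any way.
- mat: Black rubber mat 120 x 200 x 3 mm (x, y, z), fixed. Origin: centre of its underside. Chuck, collet and wheel stand on it in a row along its y axis, 60 mm apart, in any order.
- collet: Brass collet standing on the mat, 26 mm diameter foot, 38 mm high. Leave alone.
- wheel: Red wheel, 34 mm diameter, 12 mm thick with a 14 mm steel hub on top, lying on the mat. Leave alone.
- bin_blue (a joint): Tilt of the blue bin, same kind; leave shut (0).
- bin_grey (a joint): Tilt of the grey bin, same kind; leave shut (0).
Mind the look-alikes: they are no part of the job. Of the things that look like the chuck, the smaller one is meant.

How it is judged:
By the outcome, as a careful person would: the job done as asked, in the order asked, and still so for the second after the job is handed in, with the robot touching nothing.
It also fails if it takes over 69 s, if anything falls off the work surface, if the arm or the gripper's body presses on something with over 40 N, if the wrist force passes 120 N, or if a joint passes its speed limit or range.

## Working session

There is one attempt and no reset: what is moved stays moved. The work goes in short steps, Python scripts to look and compute and a shell command to move; the robot and the scene stay as the last step left them, time stands still between calls to the robot, and variables do not carry over. Pictures are saved under pics/ and viewed, and the job is handed in when it is done.

```bash
ls; mkdir -p pics; cat > h.py <<'E'
from rig import ctrl, grab_frame, camera_model
import numpy as np, cv2
def cam(n):
    m=camera_model(n);K=np.array(m["mtx"],float);R=cv2.Rodrigues(np.array(m["rvec"],float))[0];t=np.array(m["tvec"],float).ravel();return K,R,t
def pt(n,u,v,d):
    K,R,t=cam(n);return R.T@(np.linalg.inv(K)@np.array([u,v,1.])*d-t)
def ray(n,u,v,z):
    K,R,t=cam(n);c=-R.T@t;r=R.T@(np.linalg.inv(K)@np.array([u,v,1.]));return c+r*(z-c[2])/r[2]
def proj(n,p):
    K,R,t=cam(n);q=K@(R@np.array(p,float)+t);return q[:2]/q[2]
def cloud(n,dep):
    K,R,t=cam(n);v,u=np.mgrid[0:dep.shape[0],0:dep.shape[1]]
    q=np.stack([u,v,np.ones_like(u)],-1)@np.linalg.inv(K).T*dep[...,None]
    return (q-t)@R
E
python3 - <<'E'
from h import *
for n in("side","top"):
    im,d=grab_frame(n);np.savez(f"{n}0.npz",im=im,d=d);cv2.imwrite(f"pics/{n}0.png",im[...,::-1])
    K,R,t=cam(n);print(n,-R.T@t)
s=ctrl.get_state();print(s)
E
```

```text
pics
side [ 0.24360211 -0.7073294   0.6552704 ]
top [0.47199907 0.06600496 0.94467612]
{'t': 0.1, 'qpos': array([ 1.11802266e+00,  3.20230123e-01,  1.56552617e+00, -4.44862460e-06,
        1.25737957e+00, -1.99952766e-02]), 'qd': array([-5.57498148e-04, -1.13773008e-03, -3.80532521e-03,  3.83714591e-04,
       -1.44121124e-03,  8.24945001e-05]), 'joint_torque': array([ 1.47196506e-04, -4.16403258e+01, -2.34704447e+01,  8.31601540e-06,
        4.79150578e-03,  3.42112301e-06]), 'ee_pos': array([0.24095979, 0.52159706, 0.21157709]), 'tcp_rot': array([ 0.59597731,  0.38052297, -0.38145226, -0.59540531]), 'contact_force': array([ 0.25529384, -0.38226339,  0.19412752]), 'torque': array([0.03826531, 0.01178189, 0.01092535]), 'grip_width': 0.08504364228385254}
```

View pics/side0.png

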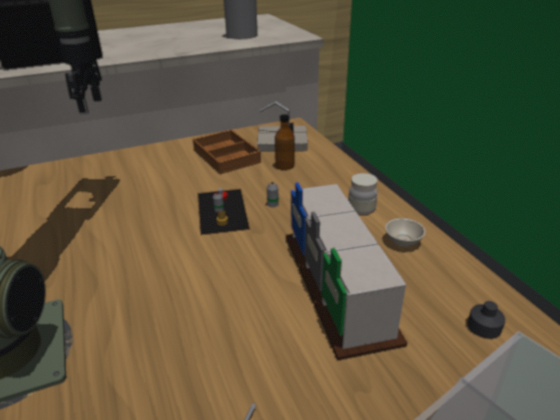

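View pics/top0.png

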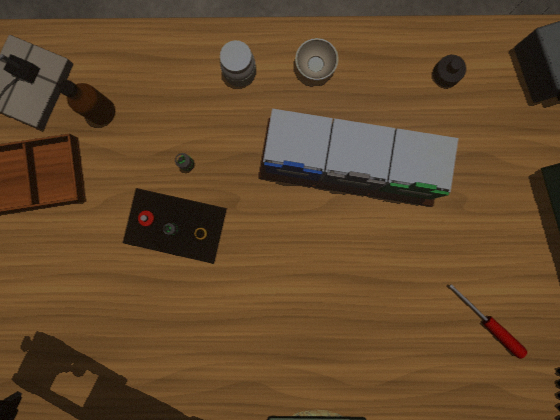

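The chuck could be the grey-green cylinder in the mat's middle (top 170,229; side 218,203) or the similar one off the mat (top 184,161; side 272,194). The collet (200,234) and wheel (146,218) also stand on the mat. I'll measure both cylinders and check a crop.

```bash
python3 - <<'E'
from h import *
D={n:np.load(n+"0.npz") for n in("side","top")}
a=cv2.resize(D["side"]["im"][165:245,190:300],None,fx=5,fy=5,interpolation=2)
b=cv2.resize(D["top"]["im"][140:270,120:235],None,fx=4,fy=4,interpolation=2)
h=max(a.shape[0],b.shape[0])
c=np.zeros((h,a.shape[1],3),np.uint8);c[:a.shape[0]]=a
cv2.imwrite("pics/cropa.png",cv2.convertScaleAbs(a[...,::-1],alpha=1.8));cv2.imwrite("pics/cropb.png",cv2.convertScaleAbs(b[...,::-1],alpha=2))
P=cloud("top",D["top"]["d"]);S=cloud("side",D["side"]["d"])
for nm,C,(u,v) in(("top lookalike",P,(184,161)),("top chuck",P,(170,229)),("collet",P,(200,234)),("wheel",P,(146,218)),):
    w=C[v-14:v+15,u-14:u+15].reshape(-1,3); 
    m=w[:,2]>0.012; q=w[m]; zt=np.percentile(q[:,2],98)
    tq=q[q[:,2]>zt-.006]
    print(nm,"ztop",zt.round(4),"top mean",tq.mean(0).round(4),"ext",(q.max(0)-q.min(0)).round(3),"mean",q.mean(0).round(4),len(q))
# mat: dark
im=D["top"]["im"];g=im.max(-1)
m=((g<40)&(np.mgrid[0:420,0:560][0]>180)&(np.mgrid[0:420,0:560][0]<275)&(np.mgrid[0:420,0:560][1]>115)&(np.mgrid[0:420,0:560][1]<235)).astype(np.uint8)
m=cv2.morphologyEx(m,cv2.MORPH_CLOSE,np.ones((15,15)))
cs=max(cv2.findContours(m,0,2)[0],key=cv2.contourArea);bx=cv2.boxPoints(cv2.minAreaRect(cs))
for p in bx: print("mat corner",p,ray("top",*p,0.003).round(4))
# roofs
m=(P[...,2]>.125)&(P[...,2]<.150)
m[:, :255]=0;m[:100]=0;m[210:]=0;m[:,465:]=0
m=cv2.morphologyEx(m.astype(np.uint8),cv2.MORPH_OPEN,np.ones((5,5)))
cs=max(cv2.findContours(m,0,2)[0],key=cv2.contourArea)
pp=P[m>0];print("roof z",np.median(pp[:,2]))
xy=np.array([ray("top",*c[0],.137)[:2] for c in cs],np.float32)*1000
r=cv2.minAreaRect(xy);print(r,cv2.boxPoints(r))
# green, colour
for n,C in(("top",P),("side",S)):
    hsv=cv2.cvtColor(D[n]["im"],cv2.COLOR_RGB2HSV)
    m=(cv2.inRange(hsv,(50,120,50),(80,255,255))>0)&(C[...,0]<.9)&(C[...,0]>.4)&(C[...,1]<.1)&(C[...,1]>-.3)&(C[...,2]>.03)&(C[...,2]<.3)
    q=C[m];print(n,len(q)); 
    t=q[q[:,2]>.15];print(len(t),t.mean(0),t.min(0),t.max(0)); 
    v,u=np.where(m);print(u.min(),u.max(),v.min(),v.max())
E
```

```text
top lookalike ztop 0.0674 top mean [0.6156 0.261  0.1096] ext [0.167 0.223 0.931] mean [0.6209 0.268  0.054 ] 231
top chuck ztop 0.9447 top mean [0.472  0.066  0.9447] ext [0.026 0.247 0.93 ] mean [0.4855 0.2854 0.087 ] 151
collet ztop 0.9447 top mean [0.472  0.066  0.9447] ext [0.025 0.187 0.932] mean [0.4765 0.2292 0.0741] 86
wheel ztop 0.9082 top mean [0.472  0.066  0.9447] ext [0.054 0.306 0.932] mean [0.508  0.3488 0.0406] 203
mat corner [122.71135 242.65576] [0.4569 0.4074 0.003 ]
mat corner [135.32368 187.3016 ] [0.5745 0.3828 0.003 ]
mat corner [225.924  207.9447] [0.5304 0.189  0.003 ]
mat corner [213.31166 263.29886] [0.4138 0.2147 0.003 ]
roof z 0.13747183518774395
((615.3042602539062, -126.98806762695312), (227.84756469726562, 107.56546020507812), 80.49456024169922) [[ 543.4464    -230.46593  ]
 [ 649.53503   -248.22942  ]
 [ 687.1621     -23.510208 ]
 [ 581.0735      -5.7467194]]
top 185
80 [ 0.55788098 -0.17577176  0.17782648] [ 0.55338423 -0.19302271  0.17452092] [ 0.56239912 -0.15833789  0.18212952]
390 448 183 194
side 332
101 [ 0.55630848 -0.1854457   0.17030702] [ 0.55172823 -0.19755341  0.15062049] [ 0.56264224 -0.16409896  0.17876591]
324 345 249 334
```

View pics/cropa.png

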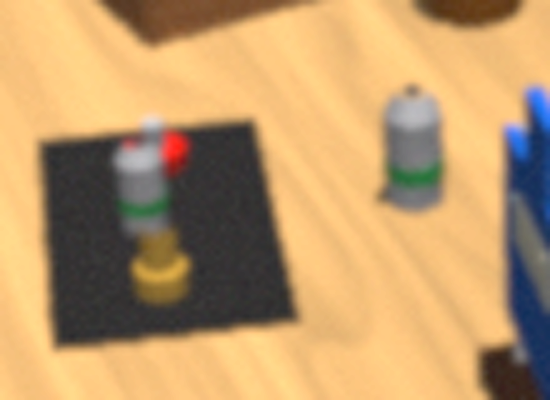

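View pics/cropb.png

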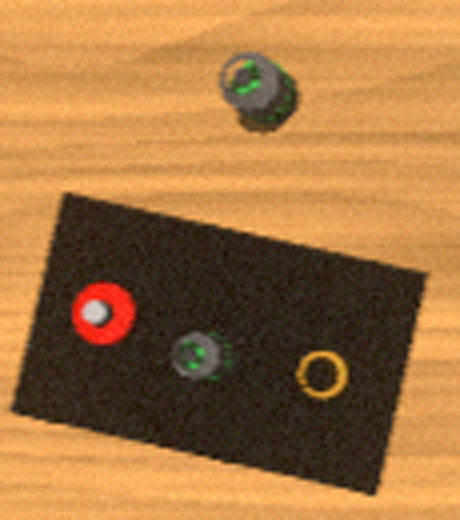

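```bash
python3 - <<'E'
from h import *
D={n:np.load(n+"0.npz") for n in("side","top")}
P=cloud("top",D["top"]["d"]);S=cloud("side",D["side"]["d"])
for C,n in((P,"top"),(S,"side")):
  ok=D[n]["d"]>0
  for nm,c in(("look",(.62,.27)),("chuck",(.487,.285)),("collet",(.477,.23)),("wheel",(.508,.349))):
    m=ok&(np.hypot(C[...,0]-c[0],C[...,1]-c[1])<.035)&(C[...,2]>.009)&(C[...,2]<.12)
    q=C[m]
    if len(q)<3: print(n,nm,len(q));continue
    tq=q[q[:,2]>q[:,2].max()-.006]
    print(n,nm,len(q),"zmax",q[:,2].max().round(4),"top",tq.mean(0).round(4),"med",np.median(q,0).round(4),"ext",(q.max(0)-q.min(0)).round(3))
m=(D["top"]["d"]>0)&(P[...,2]>.13)&(P[...,2]<.145)&(P[...,0]>.5)&(P[...,0]<.75)&(P[...,1]<.15)&(P[...,1]>-.3)
q=P[m][:,:2].astype(np.float32)*1000
r=cv2.minAreaRect(q);print(r,cv2.boxPoints(r))
# tabs
m=(D["top"]["d"]>0)&(P[...,2]>.165)&(P[...,2]<.19)&(P[...,0]>.5)&(P[...,0]<.75)&(P[...,1]<.15)&(P[...,1]>-.3)
n,l,st,ce=cv2.connectedComponentsWithStats(m.astype(np.uint8))
for i in range(1,n):
    if st[i,4]>15: w=P[l==i];print("tab",ce[i],st[i,4],w.mean(0).round(4),cv2.minAreaRect(w[:,:2].astype(np.float32)*1000),ray("top",*ce[i],.177))
E
```

```text
top look 235 zmax 0.0683 top [0.6233 0.2722 0.0649] med [0.6218 0.2685 0.0521] ext [0.03  0.031 0.058]
top chuck 151 zmax 0.0572 top [0.486  0.3002 0.0534] med [0.4854 0.2952 0.0437] ext [0.025 0.062 0.047]
top collet 84 zmax 0.0408 top [0.478  0.2356 0.038 ] med [0.4772 0.2367 0.0182] ext [0.025 0.024 0.032]
top wheel 205 zmax 0.0331 top [0.5091 0.3571 0.0298] med [0.5086 0.3547 0.0157] ext [0.032 0.031 0.024]
side look 229 zmax 0.0667 top [0.6237 0.2659 0.0632] med [0.6215 0.2599 0.0381] ext [0.031 0.029 0.057]
side chuck 145 zmax 0.0557 top [0.4863 0.2961 0.0523] med [0.4853 0.2899 0.0335] ext [0.024 0.021 0.046]
side collet 100 zmax 0.0414 top [0.4784 0.2322 0.0377] med [0.4761 0.2318 0.0207] ext [0.025 0.025 0.032]
side wheel 58 zmax 0.0285 top [0.5104 0.3529 0.0269] med [0.5126 0.3504 0.0152] ext [0.027 0.028 0.019]
((625.3855590820312, -71.079833984375), (342.8879699707031, 107.11152648925781), 80.52032470703125) [[ 544.3247   -231.36209 ]
 [ 649.9735   -249.00311 ]
 [ 706.4464     89.20242 ]
 [ 600.7976    106.843445]]
tab [293.05217391 164.31304348] 115 [0.5952 0.0504 0.1763] ((595.8423461914062, 50.61759948730469), (35.50635528564453, 8.569560050964355), 81.67599487304688) [0.59513375 0.05040034 0.177     ]
tab [358.20833333 174.925     ] 120 [ 0.5765 -0.0618  0.1763] ((576.795654296875, -62.514564514160156), (36.0149040222168, 8.462373733520508), 79.9809341430664) [ 0.57644262 -0.0616969   0.177     ]
tab [424.11627907 185.75193798] 129 [ 0.5577 -0.1744  0.1759] ((558.2808227539062, -175.66085815429688), (36.6317253112793, 8.563382148742676), 80.28169250488281) [ 0.55754139 -0.17409526  0.177     ]
```

The crops show the chuck to be the mat-middle cylinder at top (169,229): its top is 53 mm up. The off-mat one (184,161) is bigger, with its top at 66 mm, so it's the look-alike. Next I'll work out the first reach, in tool axes.

```bash
cat >> h.py <<'E'
from scipy.spatial.transform import Rotation as Ro
yu=np.array([.1647,.9863,0]);xu=np.array([.9863,-.1647,0]);zu=np.array([0,0,1.])
TAB=np.array([.5577,-.1748,.177]);PIV=TAB+.040*xu-np.array([0,0,.135])
def U(x,y,z): return PIV*[1,1,0]+x*xu+y*yu+z*zu   # unit coords rel pivot, z abs
def st():
    s=ctrl.get_state();R=Ro.from_quat(s["tcp_rot"]).as_matrix();return s,R
def rel(p):
    s,R=st();return (R.T@(np.array(p)-s["ee_pos"])*10).round(3)
def inU():
    s,R=st();d=s["ee_pos"]-PIV;return np.array([d@xu,d@yu,s["ee_pos"][2]])
E
python3 - <<'E'
from h import *
s,R=st();print(R.round(3))
D=np.load("top0.npz");P=cloud("top",D["d"])
m=(D["d"]>0)&(abs(P[...,2]-.137)<.004)
q=(P[m]-PIV);a=q@xu;b=q@yu
k=(abs(b)<.03)&(abs(a)<.2);print("roof front/back x rel pivot",np.percentile(a[k],[1,2,5,95,99]))
print(PIV)
ang=np.degrees(np.arctan2(R[1,0],R[0,0])),np.degrees(np.arctan2(xu[1],xu[0]));print(ang)
print("above hook",rel(U(-.015,0,.30)))
E
```

```text
[[ 0.419 -0.001 -0.908]
 [ 0.908 -0.001  0.419]
 [-0.002 -1.     0.   ]]
roof front/back x rel pivot [-0.04307905 -0.03862343 -0.02750266  0.05742549  0.06152006]
[ 0.597152 -0.181388  0.042   ]
(np.float64(65.2037049611204), np.float64(-9.480219779342361))
above hook [-4.929 -0.877 -6.037]
```

```bash
python3 -m crank '[{"tx":-0.3,"ty":-0.5,"tz":-0.3,"spin":-0.04,"fingers":0},{"tx":-0.7,"ty":-0.9,"tz":-0.7,"spin":-0.085,"fingers":0},{"tx":-0.98,"ty":-0.9,"tz":-1,"spin":-0.085,"fingers":0},{"tx":-0.98,"ty":-0.9,"tz":-1,"spin":-0.085,"fingers":0},{"tx":-0.98,"ty":-0.9,"tz":-1,"spin":-0.085,"fingers":0}]' 40; python3 -c "
from h import *
s,R=st();print(R.round(3),inU(),rel(U(-.015,0,.30)))"
```

```text
t: 0.6
ee_pos: [0.2917, 0.3892, 0.3037]
tcp_rot: [0.54, 0.457, -0.455, -0.54]
contact_force: [0.6, 2.0, -0.6]
grip_width: 0.0125
[[ 0.168  0.002 -0.986]
 [ 0.986  0.001  0.168]
 [ 0.002 -1.    -0.002]] [-0.39521743  0.51247794  0.30370484] [-5.112  0.034 -3.82 ]
```

```bash
for i in 1 2 3 4; do python3 -m crank '[{"tx":-0.4,"tz":-0.3},{"tx":-0.8,"tz":-0.6},{"tx":-1,"tz":-0.75},{"tx":-1,"tz":-0.75}]' | head -2; done; python3 -c "
from h import *
s,R=st();print(R.round(3),inU(),rel(U(-.015,0,.30)))"
```

```text
[[ 0.168  0.002 -0.986]
 [ 0.986  0.001  0.168]
 [ 0.002 -1.    -0.002]] [-0.39521743  0.51247794  0.30370484] [-5.112  0.034 -3.82 ]invalid input at $[0]: expected keys tx, ty, tz, spin, fingers
invalid input at $[0]: expected keys tx, ty, tz, spin, fingers
invalid input at $[0]: expected keys tx, ty, tz, spin, fingers
invalid input at $[0]: expected keys tx, ty, tz, spin, fingers
```

```bash
python3 -m crank '[{"tx":-0.4,"ty":0,"tz":-0.3,"spin":0,"fingers":0},{"tx":-0.8,"ty":0,"tz":-0.6,"spin":0,"fingers":0},{"tx":-1,"ty":0,"tz":-0.75,"spin":0,"fingers":0}]' | head -2
python3 -m crank '[{"tx":-0.4,"ty":0,"tz":-0.3,"spin":0,"fingers":0},{"tx":-0.8,"ty":0,"tz":-0.6,"spin":0,"fingers":0},{"tx":-1,"ty":0,"tz":-0.75,"spin":0,"fingers":0}]' | head -2
python3 -m crank '[{"tx":-0.4,"ty":0,"tz":-0.3,"spin":0,"fingers":0},{"tx":-0.8,"ty":0,"tz":-0.6,"spin":0,"fingers":0},{"tx":-1,"ty":0,"tz":-0.75,"spin":0,"fingers":0}]' | head -2
python3 -m crank '[{"tx":-0.4,"ty":0,"tz":-0.3,"spin":0,"fingers":0},{"tx":-0.8,"ty":0,"tz":-0.6,"spin":0,"fingers":0},{"tx":-1,"ty":0,"tz":-0.75,"spin":0,"fingers":0},{"tx":-1,"ty":0,"tz":-0.75,"spin":0,"fingers":0}]' | head -2
python3 -c "
from h import *
s,R=st();print(R.round(3),inU(),rel(U(-.015,0,.30)))"
```

```text
t: 0.9
ee_pos: [0.3487, 0.2784, 0.3014]
t: 1.2
ee_pos: [0.4067, 0.1672, 0.3014]
t: 1.5
ee_pos: [0.4647, 0.056, 0.3012]
t: 1.9
ee_pos: [0.5224, -0.0548, 0.3004]
[[ 0.168 -0.002 -0.986]
 [ 0.986  0.     0.168]
 [-0.    -1.     0.002]] [-0.09461402  0.11251804  0.30039747] [-1.122  0.003 -0.8  ]
```

```bash
python3 -m crank '[{"tx":-0.4,"ty":0,"tz":-0.3,"spin":0,"fingers":0},{"tx":-0.8,"ty":0,"tz":-0.6,"spin":0,"fingers":0},{"tx":-1,"ty":0.4,"tz":-0.8,"spin":0,"fingers":0},{"tx":-1,"ty":0.8,"tz":-0.8,"spin":0,"fingers":0},{"tx":-1,"ty":0.8,"tz":-0.8,"spin":0,"fingers":0}]' 
python3 - <<'E'
from h import *
print(inU())
for n in("side","top"):
    im,d=grab_frame(n);np.savez(f"{n}1.npz",im=im,d=d)
    u,v=(350,240) if n=="side" else (424,185)
    c=im[v-70:v+70,u-90:u+90];cv2.imwrite(f"pics/{n}1.png",cv2.resize(c,None,fx=4,fy=4)[...,::-1])
E
```

```text
t: 2.4
ee_pos: [0.5798, -0.1626, 0.2152]
tcp_rot: [-0.535, -0.454, 0.459, 0.544]
contact_force: [-0.8, -0.2, -0.6]
grip_width: 0.0001
[-0.02021583  0.01566573  0.21524493]
```

View pics/side1.png

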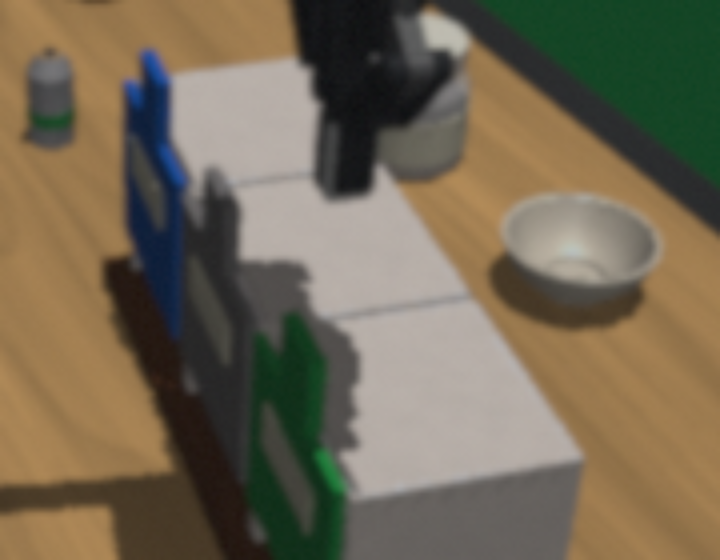

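View pics/top1.png

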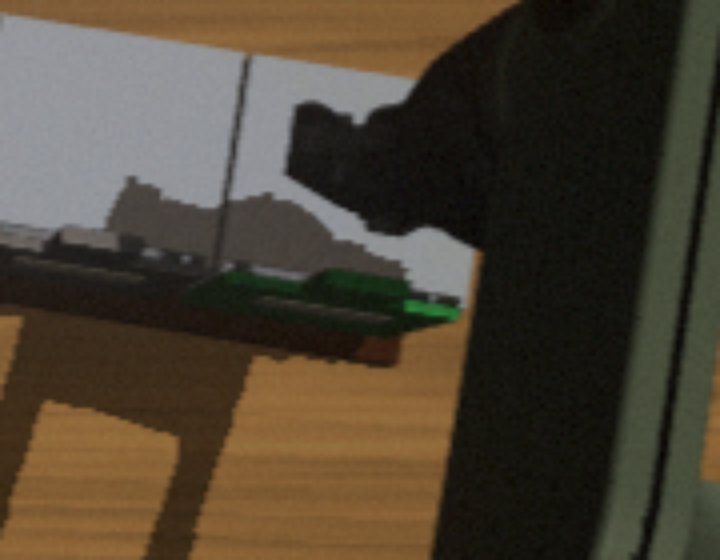

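```bash
python3 - <<'E'
from h import *
s,R=st();p=s["ee_pos"]-[0,0,.011]
print(inU(),s["qd"].round(3),"tip proj",proj("side",p),"front edge",proj("side",p-.011*xu-.0145*yu),proj("side",p+.011*xu-.0145*yu))
print(rel(U(-.017,0,.161)))
E
```

```text
[-0.01671266  0.01558443  0.22221664] [ 0.001 -0.04  -0.058 -0.004 -0.003 -0.003] tip proj [345.14285982 228.35234311] front edge [341.77753562 234.34476389] [354.70702374 232.35485593]
[-0.156  0.612  0.002]
```

```bash
python3 - <<'E'
from h import *
D=np.load("side1.npz");S=cloud("side",D["d"])
for v in range(196,226,3):
    print(v,[ (S[v,u]).round(3).tolist() if D["d"][v,u]>0 else 0 for u in (342,346,350)])
for p in (.18,.2,.22,.24): print(p,proj("side",U(-.0167,.0157-.0145,p)))
E
```

```text
196 [[0.568, -0.172, 0.282], [0.565, -0.189, 0.291], [0.563, -0.202, 0.299]]
199 [[0.567, -0.174, 0.277], [0.564, -0.19, 0.287], [0.562, -0.204, 0.296]]
202 [[0.57, -0.17, 0.269], [0.565, -0.19, 0.282], [0.568, -0.196, 0.284]]
205 [[0.571, -0.169, 0.263], [0.573, -0.178, 0.267], [0.581, -0.175, 0.264]]
208 [[0.571, -0.169, 0.257], [0.573, -0.178, 0.262], [0.58, -0.178, 0.26]]
211 [[0.57, -0.171, 0.253], [0.574, -0.177, 0.256], [0.581, -0.178, 0.254]]
214 [[0.571, -0.17, 0.247], [0.575, -0.176, 0.249], [0.581, -0.177, 0.248]]
217 [0, [0.575, -0.177, 0.244], [0.58, -0.18, 0.245]]
220 [[0.572, -0.17, 0.235], [0.656, -0.048, 0.137], [0.663, -0.052, 0.137]]
223 [[0.643, -0.054, 0.137], [0.651, -0.057, 0.137], [0.658, -0.06, 0.137]]
0.18 [347.00241739 248.73852354]
0.2 [347.79041928 238.93006397]
0.22 [348.6011691  228.83845507]
0.24 [349.43566631 218.45125641]
```

```bash
python3 - <<'E'
from h import *
print(ctrl.get_state()["ee_pos"],ctrl.get_state()["t"])
im,d=grab_frame("side");np.savez("side2.npz",im=im,d=d)
print(ctrl.get_state()["ee_pos"],ctrl.get_state()["t"],ctrl.get_state()["grip_width"])
u,v=(350,240)
c=im[v-70:v+70,u-90:u+90];cv2.imwrite("pics/side2.png",cv2.resize(c,None,fx=4,fy=4)[...,::-1])
S=cloud("side",d)
m=(d>0)&(abs(S[...,0]-.58)<.03)&(abs(S[...,1]+.165)<.03)&(S[...,2]>.185)
q=S[m];print(q[:,2].min(),np.percentile(q[:,2],[1,3]),q[q[:,2]<q[:,2].min()+.01].mean(0))
b=q[q[:,2]<.25];print(((b-PIV)@xu).min(),((b-PIV)@xu).max(),((b-PIV)@yu).min(),((b-PIV)@yu).max())
E
```

```text
[ 0.58323386 -0.16326294  0.22221664] 2.5
[ 0.58412465 -0.16356528  0.22397971] 2.55 5.93263199110071e-05
0.24158163238428634 [0.24776942 0.25582783] [ 0.57907296 -0.17168394  0.24673188]
-0.027306783262504512 -0.005601486989074062 0.0004337492008450907 0.018919526558867167
```

View pics/side2.png

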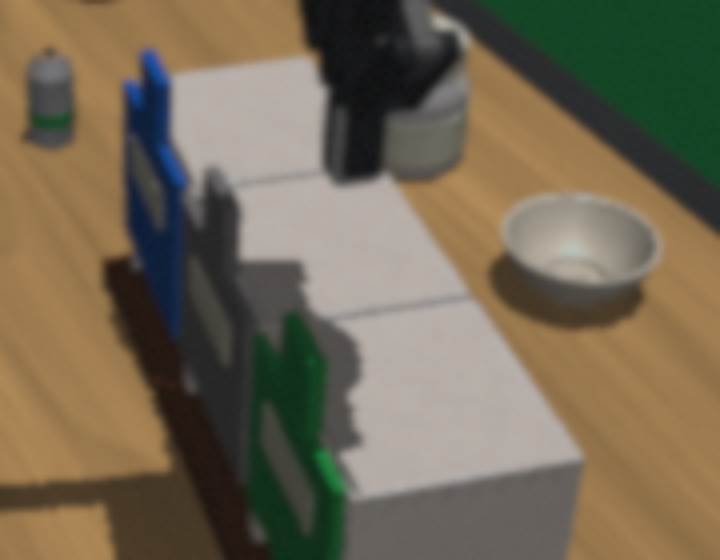

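```bash
python3 -m crank '[{"tx":-0.15,"ty":0,"tz":0,"spin":0,"fingers":0},{"tx":-0.15,"ty":0,"tz":0,"spin":0,"fingers":0},{"tx":-0.15,"ty":0,"tz":0,"spin":0,"fingers":0},{"tx":-0.15,"ty":0,"tz":0,"spin":0,"fingers":0}]' 
python3 - <<'E'
from h import *
print(inU(),ctrl.get_state()["qd"].round(3))
im,d=grab_frame("side");np.savez("side2.npz",im=im,d=d)
S=cloud("side",d)
m=(d>0)&(abs(S[...,0]-.58)<.04)&(abs(S[...,1]+.175)<.03)&(S[...,2]>.185)
q=S[m];print(q[:,2].min(),np.percentile(q[:,2],[1,3]),q[q[:,2]<q[:,2].min()+.01].mean(0))
# initial picture: fingertips at start
D=np.load("side0.npz");S=cloud("side",D["d"])
m=(D["d"]>0)&(abs(S[...,0]-.241)<.08)&(abs(S[...,1]-.522)<.08)&(S[...,2]>.12)
q=S[m];print(len(q),q[:,2].min(),np.percentile(q[:,2],[1,3,10]),q[q[:,2]<q[:,2].min()+.01].mean(0))
E
```

```text
t: 2.95
ee_pos: [0.5808, -0.1796, 0.2231]
tcp_rot: [0.54, 0.457, -0.456, -0.539]
contact_force: [-0.1, -0.4, -0.5]
grip_width: -0.0003
[-0.01645758 -0.00095874  0.22313856] [ 0.003  0.003  0.006  0.    -0.001 -0.003]
0.24165656529795257 [0.24916986 0.2568118 ] [ 0.57623713 -0.18775982  0.24692614]
3406 0.24243089167927842 [0.24751998 0.25756273 0.28862237] [0.24331011 0.51881459 0.24743263]
```

```bash
python3 -m crank '[{"tx":0,"ty":0.3,"tz":0,"spin":0,"fingers":0},{"tx":0,"ty":0.6,"tz":0,"spin":0,"fingers":0},{"tx":0,"ty":0.6,"tz":0,"spin":0,"fingers":0},{"tx":0,"ty":0.6,"tz":0,"spin":0,"fingers":0}]' 
python3 - <<'E'
from h import *
print(inU(),ctrl.get_state()["qd"].round(3))
im,d=grab_frame("side");np.savez("side2.npz",im=im,d=d)
u,v=(350,240)
c=im[v-70:v+70,u-90:u+90];cv2.imwrite("pics/side3.png",cv2.resize(c,None,fx=4,fy=4)[...,::-1])
S=cloud("side",d)
q=(S-PIV);a=q@xu;b=q@yu
m=(d>0)&(a>-.029)&(a<.01)&(abs(b)<.03)&(S[...,2]>.15)
q=S[m];print(np.sort(q[:,2])[:12].round(4))
E
```

```text
t: 3.4
ee_pos: [0.5808, -0.1795, 0.1626]
tcp_rot: [-0.54, -0.457, 0.457, 0.54]
contact_force: [0.0, -0.5, 0.8]
grip_width: 0.0002
[-0.01642363 -0.00080172  0.16263112] [-0.    -0.023 -0.04  -0.    -0.004 -0.   ]
[0.1813 0.1814 0.1822 0.1824 0.1827 0.1829 0.1829 0.1834 0.1835 0.1838
 0.184  0.1842]
```

View pics/side3.png

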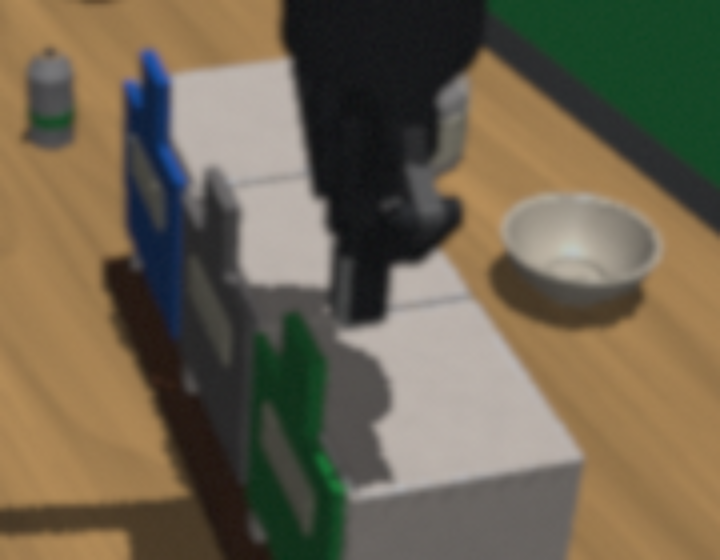

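```bash
python3 -m crank '[{"tx":0,"ty":0.2,"tz":0,"spin":0,"fingers":0},{"tx":0,"ty":0.3,"tz":0,"spin":0,"fingers":0},{"tx":0,"ty":0.3,"tz":0.05,"spin":0,"fingers":0},{"tx":0,"ty":0.3,"tz":0.1,"spin":0,"fingers":0},{"tx":0,"ty":0.3,"tz":0.13,"spin":0,"fingers":0},{"tx":0,"ty":0.3,"tz":0.16,"spin":0,"fingers":0},{"tx":0,"ty":0.3,"tz":0.16,"spin":0,"fingers":0}]' 
python3 -c "
from h import *
print(inU())"
```

```text
t: 4.15
ee_pos: [0.5726, -0.1782, 0.1335]
tcp_rot: [0.545, 0.461, -0.453, -0.535]
contact_force: [18.7, -1.6, -15.1]
grip_width: -0.0001
[-0.02474706 -0.00093812  0.13348211]
```

```bash
python3 -m crank '[{"tx":0,"ty":0,"tz":0.03,"spin":0,"fingers":0},{"tx":0,"ty":0,"tz":0.06,"spin":0,"fingers":0},{"tx":0,"ty":0,"tz":0.09,"spin":0,"fingers":0},{"tx":0,"ty":0.02,"tz":0.12,"spin":0,"fingers":0},{"tx":0,"ty":0.02,"tz":0.12,"spin":0,"fingers":0}]' 
python3 - <<'E'
from h import *
print(inU())
im,d=grab_frame("side")
u,v=(350,240)
c=im[v-70:v+70,u-90:u+90];cv2.imwrite("pics/side4.png",cv2.resize(c,None,fx=4,fy=4)[...,::-1])
E
```

```text
t: 4.65
ee_pos: [0.5521, -0.1748, 0.1307]
tcp_rot: [-0.539, -0.457, 0.457, 0.54]
contact_force: [0.1, 0.6, 0.0]
grip_width: 0.0
[-0.04553084 -0.00088481  0.13072893]
```

View pics/side4.png

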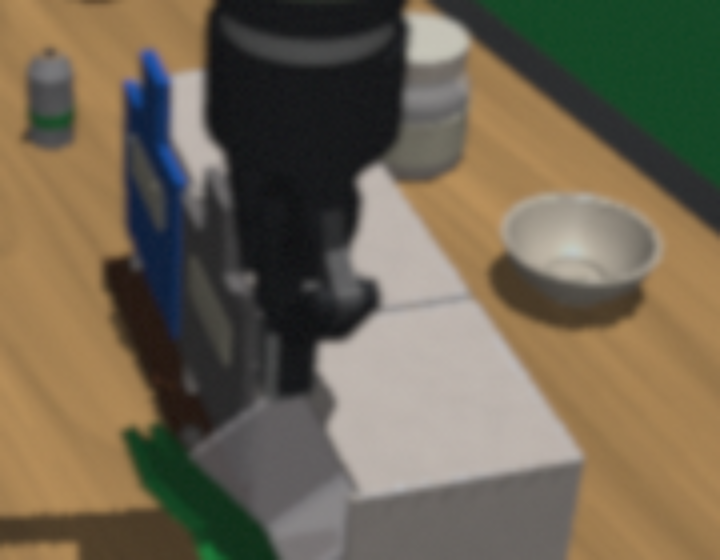

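```bash
python3 -m crank '[{"tx":0,"ty":-0.4,"tz":0,"spin":0,"fingers":0},{"tx":0,"ty":-0.8,"tz":0,"spin":0,"fingers":0},{"tx":0,"ty":-1,"tz":0,"spin":0,"fingers":0}]' |head -2
python3 -m crank '[{"tx":0.4,"ty":0,"tz":0.1,"spin":0,"fingers":0},{"tx":0.9,"ty":0,"tz":0.2,"spin":0,"fingers":0},{"tx":1,"ty":0,"tz":0.2,"spin":0,"fingers":0}]' |head -2
python3 -m crank '[{"tx":0.4,"ty":0,"tz":0.1,"spin":0,"fingers":0},{"tx":0.9,"ty":0,"tz":0.2,"spin":0,"fingers":0},{"tx":1,"ty":0,"tz":0.2,"spin":0,"fingers":0}]' |head -2
python3 -m crank '[{"tx":0.4,"ty":0,"tz":0.1,"spin":0,"fingers":1},{"tx":0.9,"ty":0,"tz":0.2,"spin":0,"fingers":1},{"tx":1,"ty":0,"tz":0.2,"spin":0,"fingers":1},{"tx":1,"ty":0,"tz":0.2,"spin":0,"fingers":1}]' 
python3 - <<'E'
from h import *
print(inU(),st()[0]["qpos"].round(2),rel([.486,.298,.2]),st()[1].round(2))
im,d=grab_frame("top");cv2.imwrite("pics/top5.png",im[...,::-1]);np.savez("top5.npz",im=im,d=d)
P=cloud("top",d);hsv=cv2.cvtColor(im,cv2.COLOR_RGB2HSV)
q=P-PIV;a=q@xu;b=q@yu
m=(d>0)&(abs(b)<.018)&(a>-.14)&(a<-.08)&(P[...,2]>.1)
print(m.sum(),a[m].min(),P[...,2][m].max(),b[m].mean(), a[m&(P[...,2]>P[...,2][m].max()-.006)].mean())
E
```

```text
t: 5.0
ee_pos: [0.5541, -0.1754, 0.2344]
t: 5.3
ee_pos: [0.5489, -0.0694, 0.2311]
t: 5.6
ee_pos: [0.546, 0.0324, 0.2306]
t: 6.0
ee_pos: [0.5437, 0.1316, 0.2303]
tcp_rot: [0.539, 0.458, -0.458, -0.539]
contact_force: [-0.7, -0.8, -0.5]
grip_width: 0.0581
[-0.10429545  0.29984482  0.23025746] [ 0.22  0.28  1.57 -0.    1.29 -1.19] [1.549 0.301 0.839] [[ 0.16  0.   -0.99]
 [ 0.99 -0.    0.16]
 [-0.   -1.   -0.  ]]
286 -0.11307380459139008 0.13368191972263627 0.000708691927127255 -0.10810748116794726
```

View pics/top5.png

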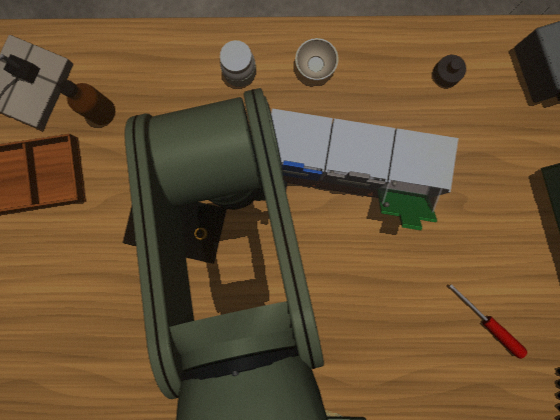

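```bash
python3 -m crank '[{"tx":0.1,"ty":0,"tz":0.1,"spin":0.04,"fingers":1},{"tx":0.2,"ty":0,"tz":0.2,"spin":0.08,"fingers":1},{"tx":0.3,"ty":0,"tz":0.3,"spin":0.12,"fingers":1},{"tx":0.4,"ty":0,"tz":0.4,"spin":0.165,"fingers":1},{"tx":0.5,"ty":0,"tz":0.5,"spin":0.21,"fingers":1},{"tx":0.6,"ty":0,"tz":0.6,"spin":0.255,"fingers":1},{"tx":0.7,"ty":0,"tz":0.7,"spin":0.3,"fingers":1},{"tx":0.8,"ty":0,"tz":0.84,"spin":0.345,"fingers":1},{"tx":0.9,"ty":0,"tz":0.84,"spin":0.39,"fingers":1},{"tx":1,"ty":0,"tz":0.84,"spin":0.435,"fingers":1},{"tx":1,"ty":0,"tz":0.84,"spin":0.48,"fingers":1},{"tx":1,"ty":0,"tz":0.84,"spin":0.513,"fingers":1}]' 
python3 - <<'E'
from h import *
print(st()[0]["qpos"].round(2),rel([.486,.298,.14]),st()[1].round(3))
E
```

```text
t: 7.25
ee_pos: [0.4778, 0.2413, 0.2303]
tcp_rot: [0.703, -0.075, 0.075, -0.703]
contact_force: [-0.4, 0.4, -0.2]
grip_width: 0.0858
[ 0.45  0.25  1.62 -0.    1.27  0.66] [-0.04   0.903  0.572] [[ 0.977  0.     0.212]
 [-0.212 -0.001  0.977]
 [ 0.    -1.    -0.001]]
```

```bash
python3 -m crank '[{"tx":-0.04,"ty":0.2,"tz":0.3,"spin":0,"fingers":1},{"tx":-0.04,"ty":0.5,"tz":0.57,"spin":0,"fingers":1},{"tx":-0.04,"ty":0.9,"tz":0.57,"spin":0,"fingers":1},{"tx":-0.04,"ty":1,"tz":0.57,"spin":0,"fingers":1},{"tx":-0.04,"ty":1,"tz":0.57,"spin":0,"fingers":1},{"tx":-0.04,"ty":1,"tz":0.57,"spin":0,"fingers":1}]' 
python3 - <<'E'
from h import *
print(rel([.486,.298,0]))
for n in ("side","top"):
    im,d=grab_frame(n);np.savez(n+"6.npz",im=im,d=d)
    u,v=(225,185) if n=="side" else (170,215)
    c=im[v-70:v+70,u-90:u+90];cv2.imwrite(f"pics/{n}6.png",cv2.resize(c,None,fx=4,fy=4)[...,::-1])
E
```

```text
t: 7.85
ee_pos: [0.4862, 0.2993, 0.1319]
tcp_rot: [-0.703, 0.073, -0.074, 0.704]
contact_force: [0.6, 0.5, 0.7]
grip_width: 0.0856
[-0.002  1.319 -0.015]
```

View pics/side6.png

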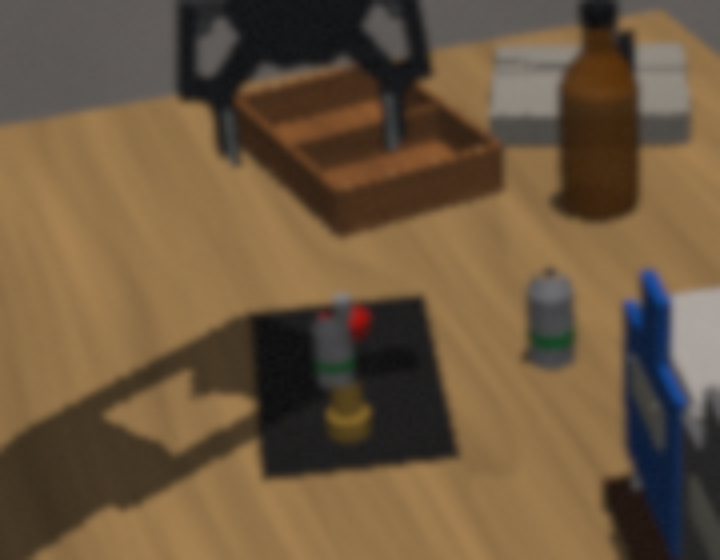

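View pics/top6.png

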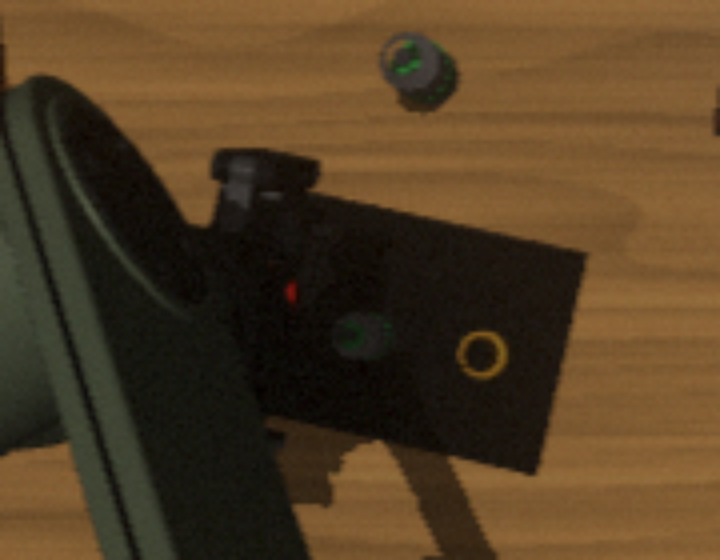

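```bash
python3 - <<'E'
from h import *
s,R=st();D=np.load("side6.npz");S=cloud("side",D["d"])
q=(S-s["ee_pos"])@R  # tool coords
m=(D["d"]>0)&(abs(q[...,0])<.07)&(abs(q[...,2])<.04)&(S[...,2]>.12)
for sg in(-1,1):
    k=m&(q[...,0]*sg>.02)
    w=q[k]; zb=S[k][:,2]; lo=zb<zb.min()+.025
    print(sg,"ztip",np.sort(zb)[:6].round(4),"tool x",w[lo,0].min().round(4),w[lo,0].max().round(4),"tool z",w[lo,2].min().round(4),w[lo,2].max().round(4))
E
```

```text
-1 ztip [0.1646 0.1668 0.1673 0.1692 0.1695 0.1698] tool x -0.0547 -0.0414 tool z -0.0179 -0.0024
1 ztip [0.1669 0.1671 0.1677 0.168  0.17   0.1702] tool x 0.0439 0.0574 tool z -0.0184 0.004
```

```bash
python3 -m crank '[{"tx":0,"ty":0.3,"tz":0,"spin":0,"fingers":1},{"tx":0,"ty":0.6,"tz":0,"spin":0,"fingers":1},{"tx":0,"ty":0.9,"tz":0,"spin":0,"fingers":1},{"tx":0,"ty":1,"tz":0,"spin":0,"fingers":1},{"tx":0,"ty":1,"tz":0,"spin":0,"fingers":1}]' 
python3 -m crank '[{"tx":0,"ty":0.1,"tz":0,"spin":0,"fingers":1},{"tx":0,"ty":0.2,"tz":0,"spin":0,"fingers":1},{"tx":0,"ty":0.3,"tz":0,"spin":0,"fingers":1},{"tx":0,"ty":0.37,"tz":0,"spin":0,"fingers":1},{"tx":0,"ty":0.37,"tz":0,"spin":0,"fingers":1}]' 
python3 - <<'E'
from h import *
for n in ("side",):
    im,d=grab_frame(n);np.savez(n+"7.npz",im=im,d=d)
    u,v=(225,185) if n=="side" else (170,215)
    c=im[v-50:v+50,u-60:u+60];cv2.imwrite(f"pics/{n}7.png",cv2.resize(c,None,fx=5,fy=5)[...,::-1])
E
```

```text
t: 8.45
ee_pos: [0.4848, 0.2997, 0.0303]
tcp_rot: [0.704, -0.073, 0.073, -0.703]
contact_force: [0.3, -0.4, 1.2]
grip_width: 0.0852
t: 8.95
ee_pos: [0.4841, 0.2996, -0.0078]
tcp_rot: [0.704, -0.074, 0.072, -0.703]
contact_force: [0.4, -0.5, 0.1]
grip_width: 0.0855
```

View pics/side7.png

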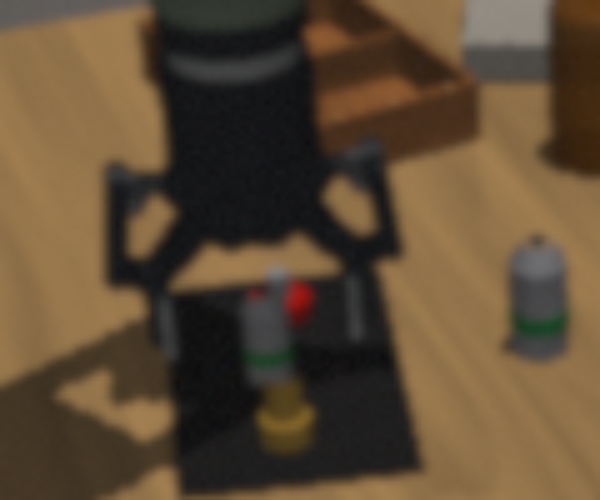

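```bash
python3 -m crank '[{"tx":0,"ty":0,"tz":0,"spin":0,"fingers":0.45},{"tx":0,"ty":0,"tz":0,"spin":0,"fingers":0.35},{"tx":0,"ty":0,"tz":0,"spin":0,"fingers":0.3},{"tx":0,"ty":0,"tz":0,"spin":0,"fingers":0.25},{"tx":0,"ty":0,"tz":0,"spin":0,"fingers":0.2},{"tx":0,"ty":0,"tz":0,"spin":0,"fingers":0},{"tx":0,"ty":0,"tz":0,"spin":0,"fingers":0},{"tx":0,"ty":0,"tz":0,"spin":0,"fingers":0},{"tx":0,"ty":0,"tz":0,"spin":0,"fingers":0}]' 40
python3 -m crank '[{"tx":0,"ty":-0.1,"tz":0,"spin":0,"fingers":0},{"tx":0,"ty":-0.3,"tz":0,"spin":0,"fingers":0},{"tx":0,"ty":-0.6,"tz":0,"spin":0,"fingers":0},{"tx":0,"ty":-1,"tz":0,"spin":0,"fingers":0},{"tx":0,"ty":-1,"tz":0,"spin":0,"fingers":0},{"tx":0,"ty":-1,"tz":0,"spin":0,"fingers":0}]' 
python3 - <<'E'
from h import *
s,R=st()
for n in ("side",):
    im,d=grab_frame(n);np.savez(n+"8.npz",im=im,d=d)
    u,v=(225,165)
    c=im[v-50:v+70,u-60:u+60];cv2.imwrite(f"pics/{n}8.png",cv2.resize(c,None,fx=5,fy=5)[...,::-1])
S=cloud("side",d);hsv=cv2.cvtColor(im,cv2.COLOR_RGB2HSV)
m=(d>0)&(np.hypot(S[...,0]-s["ee_pos"][0],S[...,1]-s["ee_pos"][1])<.03)&(S[...,2]>.06)
print(np.sort(S[m][:,2])[:8])
print(s["ee_pos"])
E
```

```text
t: 9.9
ee_pos: [0.4852, 0.3001, -0.0062]
tcp_rot: [-0.703, 0.073, -0.073, 0.704]
contact_force: [0.5, -1.0, 5.5]
grip_width: 0.0232
t: 10.5
ee_pos: [0.4848, 0.3001, 0.0941]
tcp_rot: [-0.703, 0.073, -0.073, 0.704]
contact_force: [-0.2, -0.2, -1.3]
grip_width: 0.0228
[0.10195713 0.10263691 0.10328473 0.10340296 0.10348327 0.10355222
 0.10454194 0.105187  ]
[0.48479475 0.30007089 0.09412243]
```

View pics/side8.png

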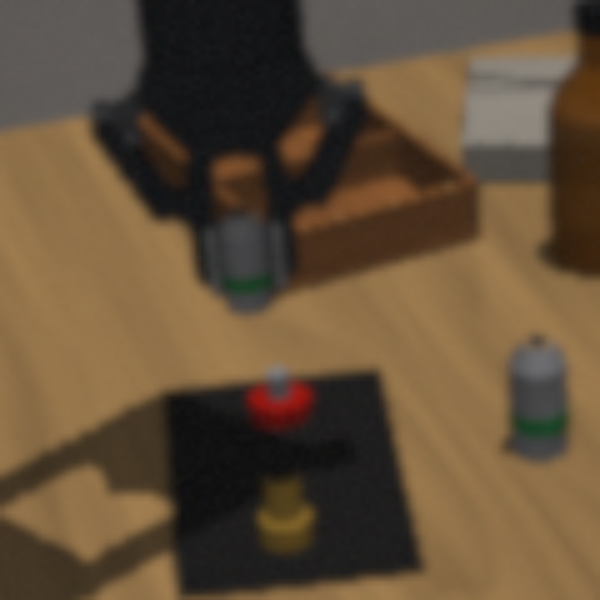

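```bash
python3 -m crank '[{"tx":0,"ty":-0.3,"tz":0,"spin":-0.04,"fingers":0},{"tx":0,"ty":-0.6,"tz":0,"spin":-0.085,"fingers":0},{"tx":0.1,"ty":-1,"tz":-0.1,"spin":-0.13,"fingers":0},{"tx":0.1,"ty":-1.0,"tz":-0.2,"spin":-0.175,"fingers":0},{"tx":0.2,"ty":-1.0,"tz":-0.3,"spin":-0.22,"fingers":0},{"tx":0.2,"ty":-1.0,"tz":-0.4,"spin":-0.265,"fingers":0},{"tx":0.3,"ty":-1.0,"tz":-0.5,"spin":-0.31,"fingers":0},{"tx":0.3,"ty":-1.0,"tz":-0.6,"spin":-0.355,"fingers":0},{"tx":0.4,"ty":-1.0,"tz":-0.7,"spin":-0.4,"fingers":0},{"tx":0.4,"ty":-1.0,"tz":-0.8,"spin":-0.445,"fingers":0},{"tx":0.4,"ty":-1.0,"tz":-0.9,"spin":-0.49,"fingers":0},{"tx":0.4,"ty":-1.0,"tz":-1,"spin":-0.513,"fingers":0}]'
python3 - <<'E'
from h import *
s,R=st();print(R.round(3),inU(),rel(U(-.06,0,.21)))
E
```

```text
t: 11.75
ee_pos: [0.5022, 0.1931, 0.1911]
tcp_rot: [-0.538, -0.456, 0.46, 0.539]
contact_force: [-1.2, -0.6, -0.3]
grip_width: 0.0231
[[ 0.161 -0.004 -0.987]
 [ 0.987 -0.001  0.161]
 [-0.002 -1.     0.004]] [-0.15529128  0.35367675  0.19110769] [-3.541 -0.185 -0.939]
```

```bash
python3 -m crank '[{"tx":-0.3,"ty":-0.3,"tz":0,"spin":0,"fingers":0},{"tx":-0.7,"ty":-0.3,"tz":0,"spin":0,"fingers":0},{"tx":-1,"ty":-0.3,"tz":0,"spin":0,"fingers":0}]' | head -2
python3 -m crank '[{"tx":-0.4,"ty":0,"tz":0,"spin":0,"fingers":0},{"tx":-0.8,"ty":0,"tz":0,"spin":0,"fingers":0},{"tx":-1,"ty":0,"tz":0,"spin":0,"fingers":0}]' | head -2
python3 -m crank '[{"tx":-0.4,"ty":0,"tz":0,"spin":0,"fingers":0},{"tx":-0.8,"ty":0,"tz":-0.2,"spin":0,"fingers":0},{"tx":-1,"ty":0,"tz":-0.5,"spin":0,"fingers":0}]' | head -2
python3 -m crank '[{"tx":-0.3,"ty":0,"tz":-0.3,"spin":0,"fingers":0},{"tx":-0.52,"ty":0,"tz":-0.45,"spin":0,"fingers":0},{"tx":-0.52,"ty":0,"tz":-0.45,"spin":0,"fingers":0},{"tx":-0.52,"ty":0,"tz":-0.45,"spin":0,"fingers":0},{"tx":-0.52,"ty":0,"tz":-0.45,"spin":0,"fingers":0}]'
python3 - <<'E'
from h import *
s,R=st();print(R.round(3),inU(),rel(U(-.06,0,.21)))
for n in("side","top"):
    im,d=grab_frame(n);np.savez(n+"9.npz",im=im,d=d)
    u,v=(340,250) if n=="side" else (424,185)
    c=im[v-80:v+80,u-90:u+90];cv2.imwrite(f"pics/{n}9.png",cv2.resize(c,None,fx=3.5,fy=3.5)[...,::-1])
E
```

```text
t: 12.05
ee_pos: [0.4858, 0.0936, 0.2222]
t: 12.35
ee_pos: [0.4685, -0.0058, 0.2214]
t: 12.65
ee_pos: [0.501, -0.1125, 0.2218]
t: 13.15
ee_pos: [0.5381, -0.168, 0.2222]
tcp_rot: [-0.539, -0.457, 0.457, 0.541]
contact_force: [0.2, -0.0, -0.8]
grip_width: 0.0227
[[ 0.165 -0.003 -0.986]
 [ 0.986  0.001  0.165]
 [ 0.001 -1.     0.003]] [-0.06048908  0.00350451  0.22220802] [-0.035  0.122 -0.005]
```

View pics/side9.png

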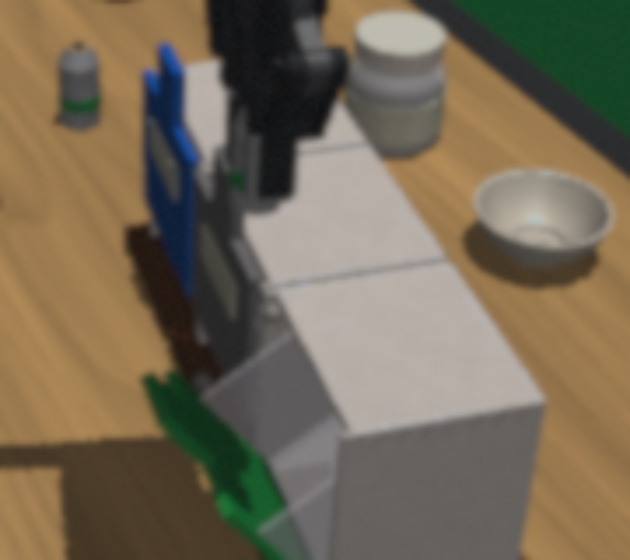

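View pics/top9.png

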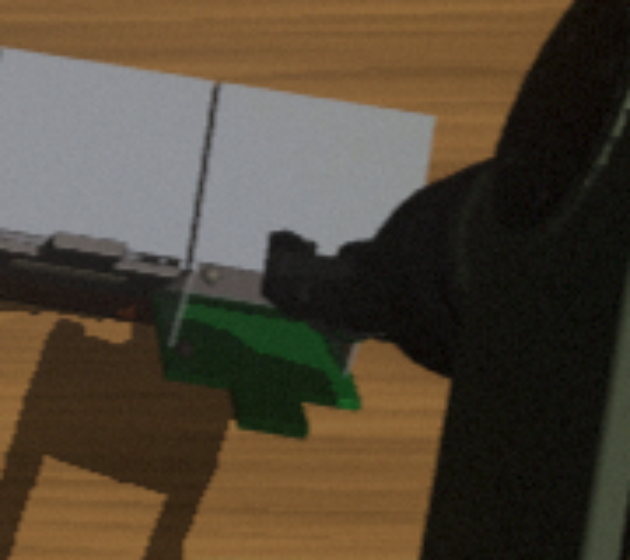

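```bash
python3 -m crank '[{"tx":-0.035,"ty":0.3,"tz":0,"spin":0,"fingers":0},{"tx":-0.035,"ty":0.6,"tz":0,"spin":0,"fingers":0},{"tx":-0.035,"ty":0.8,"tz":0,"spin":0,"fingers":0},{"tx":-0.035,"ty":0.9,"tz":0,"spin":0,"fingers":0},{"tx":-0.035,"ty":1,"tz":0,"spin":0,"fingers":0},{"tx":-0.035,"ty":1,"tz":0,"spin":0,"fingers":0},{"tx":-0.035,"ty":1,"tz":0,"spin":0,"fingers":0}]'
python3 -m crank '[{"tx":0,"ty":0.15,"tz":0,"spin":0,"fingers":0},{"tx":0,"ty":0.3,"tz":0,"spin":0,"fingers":0},{"tx":0,"ty":0.4,"tz":0,"spin":0,"fingers":0},{"tx":0,"ty":0.43,"tz":0,"spin":0,"fingers":0},{"tx":0,"ty":0.43,"tz":0,"spin":0,"fingers":0}]'
python3 - <<'E'
from h import *
s,R=st();print(inU())
for n in("side","top"):
    im,d=grab_frame(n);np.savez(n+"10.npz",im=im,d=d)
    u,v=(340,250) if n=="side" else (424,185)
    c=im[v-80:v+80,u-90:u+90];cv2.imwrite(f"pics/{n}10.png",cv2.resize(c,None,fx=3.5,fy=3.5)[...,::-1])
E
```

```text
t: 13.95
ee_pos: [0.539, -0.1725, 0.1241]
tcp_rot: [0.54, 0.457, -0.457, -0.539]
contact_force: [-0.8, -0.2, -0.5]
grip_width: 0.0229
t: 14.45
ee_pos: [0.5387, -0.1725, 0.0805]
tcp_rot: [0.54, 0.457, -0.457, -0.54]
contact_force: [0.4, -0.5, 0.0]
grip_width: 0.023
[-0.05913636 -0.00083345  0.08047349]
```

View pics/side10.png

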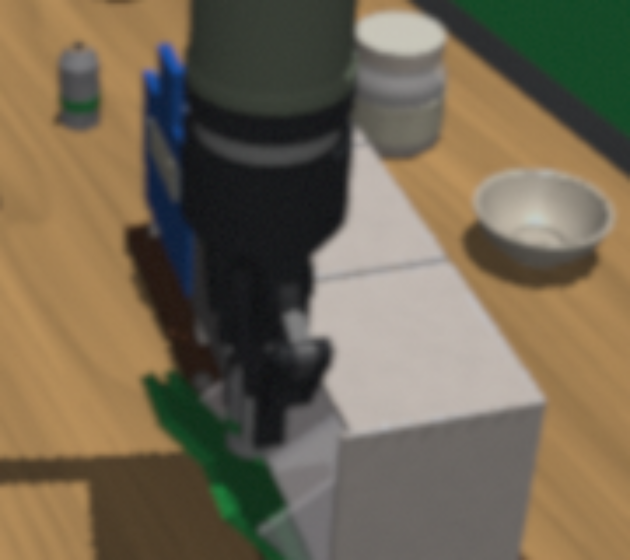

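View pics/top10.png

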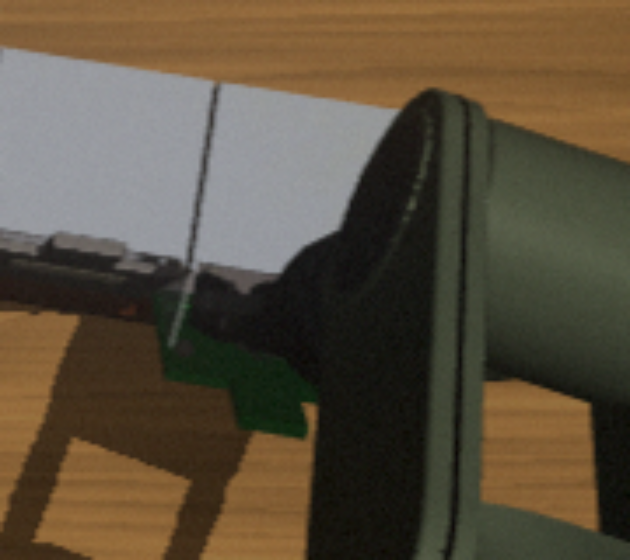

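```bash
python3 -m crank '[{"tx":0,"ty":0.03,"tz":0,"spin":0,"fingers":0},{"tx":0,"ty":0.06,"tz":0,"spin":0,"fingers":0},{"tx":0,"ty":0.09,"tz":0,"spin":0,"fingers":0},{"tx":0,"ty":0.09,"tz":0,"spin":0,"fingers":0}]'
```

```text
t: 14.95
ee_pos: [0.5383, -0.1724, 0.0709]
tcp_rot: [-0.54, -0.457, 0.457, 0.54]
contact_force: [0.3, -0.0, -1.0]
grip_width: 0.0232
```

```bash
python3 -m crank '[{"tx":0,"ty":0.02,"tz":0,"spin":0,"fingers":0},{"tx":0,"ty":0.04,"tz":0,"spin":0,"fingers":0},{"tx":0,"ty":0.04,"tz":0,"spin":0,"fingers":0}]'
```

```text
t: 15.25
ee_pos: [0.5399, -0.1728, 0.0679]
tcp_rot: [0.541, 0.458, -0.456, -0.539]
contact_force: [2.5, -0.9, 1.7]
grip_width: 0.0231
```

```bash
python3 -m crank '[{"tx":0,"ty":0,"tz":0,"spin":0,"fingers":0.3},{"tx":0,"ty":0,"tz":0,"spin":0,"fingers":0.35},{"tx":0,"ty":0,"tz":0,"spin":0,"fingers":0.4},{"tx":0,"ty":0,"tz":0,"spin":0,"fingers":0.5},{"tx":0,"ty":0,"tz":0,"spin":0,"fingers":0.5},{"tx":0,"ty":0,"tz":0,"spin":0,"fingers":0.5},{"tx":0,"ty":0,"tz":0,"spin":0,"fingers":0.5}]'
python3 -m crank '[{"tx":0,"ty":-0.2,"tz":0,"spin":0,"fingers":0.5},{"tx":0,"ty":-0.4,"tz":0,"spin":0,"fingers":0.5},{"tx":0,"ty":-0.7,"tz":0,"spin":0,"fingers":0.5},{"tx":0,"ty":-1,"tz":0,"spin":0,"fingers":0.5}]'
python3 -m crank '[{"tx":0,"ty":-0.4,"tz":0,"spin":0,"fingers":0},{"tx":0,"ty":-0.6,"tz":0.2,"spin":0,"fingers":0},{"tx":0,"ty":-0.6,"tz":0.6,"spin":0,"fingers":0},{"tx":0,"ty":-0.6,"tz":0.9,"spin":0,"fingers":0},{"tx":0,"ty":-0.6,"tz":0.9,"spin":0,"fingers":0}]'
python3 - <<'E'
from h import *
s,R=st();print(inU())
for n in("side","top"):
    im,d=grab_frame(n);np.savez(n+"11.npz",im=im,d=d)
    u,v=(340,250) if n=="side" else (424,185)
    c=im[v-80:v+80,u-90:u+90];cv2.imwrite(f"pics/{n}11.png",cv2.convertScaleAbs(cv2.resize(c,None,fx=3.5,fy=3.5)[...,::-1],alpha=1.6))
E
```

```text
t: 15.95
ee_pos: [0.5384, -0.1724, 0.0673]
tcp_rot: [-0.54, -0.457, 0.457, 0.54]
contact_force: [0.4, 0.4, -0.5]
grip_width: 0.0428
t: 16.35
ee_pos: [0.5381, -0.1723, 0.168]
tcp_rot: [-0.539, -0.457, 0.457, 0.54]
contact_force: [0.2, -0.5, -0.0]
grip_width: 0.0424
t: 16.85
ee_pos: [0.4462, -0.1567, 0.2277]
tcp_rot: [-0.539, -0.456, 0.457, 0.54]
contact_force: [1.2, -0.9, -0.5]
grip_width: -0.0
[-0.15299069 -0.00053533  0.22770336]
```

View pics/side11.png

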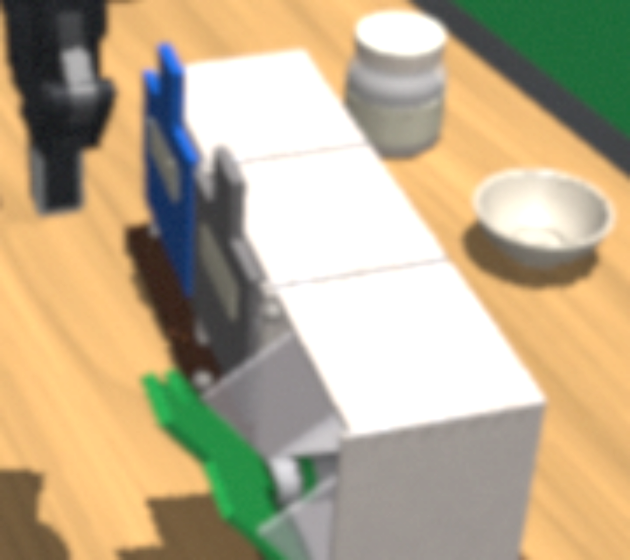

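View pics/top11.png

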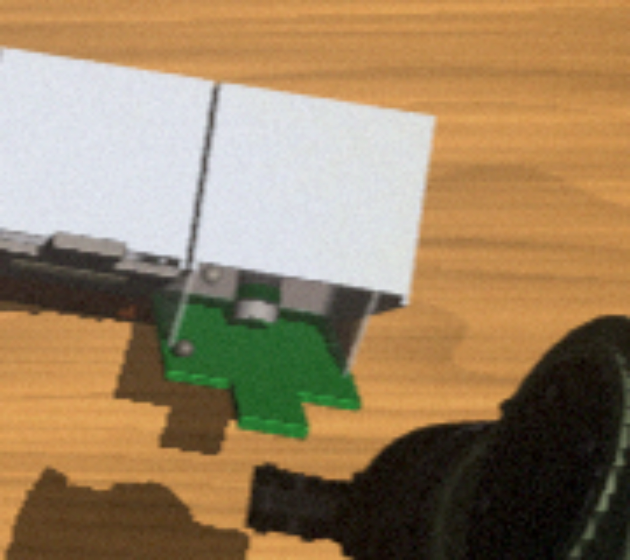

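```bash
python3 -m crank '[{"tx":0,"ty":0.4,"tz":0,"spin":0,"fingers":0},{"tx":0,"ty":0.8,"tz":0,"spin":0,"fingers":0},{"tx":0,"ty":1,"tz":0,"spin":0,"fingers":0},{"tx":0,"ty":1,"tz":0,"spin":0,"fingers":0}]' | head -2
python3 -m crank '[{"tx":0,"ty":0.2,"tz":0,"spin":0,"fingers":0},{"tx":0,"ty":0.38,"tz":0,"spin":0,"fingers":0},{"tx":0,"ty":0.38,"tz":-0.05,"spin":0,"fingers":0},{"tx":0,"ty":0.38,"tz":-0.1,"spin":0,"fingers":0},{"tx":0,"ty":0.38,"tz":-0.1,"spin":0,"fingers":0},{"tx":0,"ty":0.38,"tz":-0.1,"spin":0,"fingers":0}]'
python3 - <<'E'
from h import *
u=inU();print(u)
for th in np.r_[.62:.0:-.05,0]:
    x=-.044*np.cos(th)-.135*np.sin(th)-.011;z=.042+.135*np.cos(th)-.044*np.sin(th)-.037
    print(round(th,2),"tz",round(-(x-u[0])*10,3),"ty",round(-(z-u[2])*10,3))
im,d=grab_frame("side");c=im[170:330,250:430];cv2.imwrite("pics/side12.png",cv2.resize(c,None,fx=3.5,fy=3.5)[...,::-1])
E
```

```text
t: 17.35
ee_pos: [0.4486, -0.157, 0.1243]
t: 17.95
ee_pos: [0.4607, -0.1595, 0.0904]
tcp_rot: [0.54, 0.457, -0.456, -0.539]
contact_force: [-0.1, -0.8, -0.1]
grip_width: -0.0002
[-0.13815229 -0.00092362  0.0904083 ]
0.62 tz -0.129 ty 0.011
0.57 tz -0.173 ty -0.045
0.52 tz -0.219 ty -0.099
0.47 tz -0.268 ty -0.15
0.42 tz -0.319 ty -0.199
0.37 tz -0.373 ty -0.245
0.32 tz -0.429 ty -0.289
0.27 tz -0.487 ty -0.33
0.22 tz -0.548 ty -0.367
0.17 tz -0.609 ty -0.402
0.12 tz -0.673 ty -0.434
0.07 tz -0.738 ty -0.462
0.02 tz -0.805 ty -0.487
0.0 tz -0.832 ty -0.496
```

View pics/side12.png

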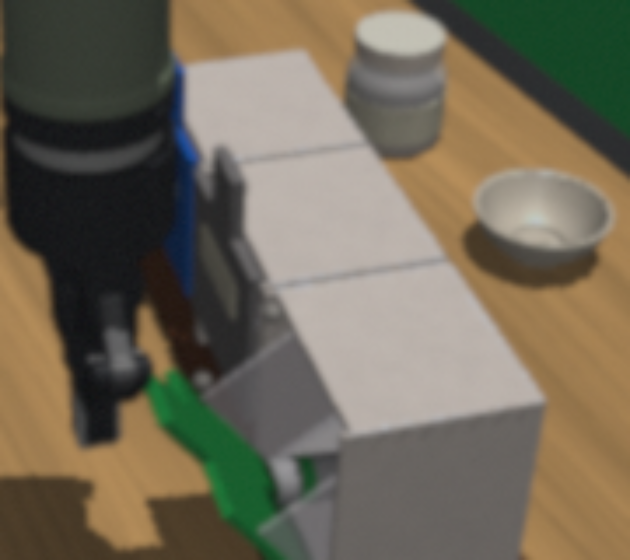

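```bash
python3 - <<'E'
from h import *
s,R=st();im,d=grab_frame("side");S=cloud("side",d)
q=(S-s["ee_pos"]);a=q@xu;b=q@yu;z=S[...,2]-s["ee_pos"][2]-.019
m=(d>0)&(abs(a)<.06)&(abs(b)<.08)&(z>-.005)&(z<.1)
for lo in np.arange(-.004,.09,.008):
    k=m&(z>=lo)&(z<lo+.008)
    if k.sum()>3: print("tip+%.0f mm"%(lo*1000),k.sum(),"x",(np.percentile(a[k],[3,97])*1000).round(1),"y",(np.percentile(b[k],[3,97])*1000).round(1))
E
```

```text
tip+-4 mm 56 x [-7.1 50.8] y [-21.1  10.6]
tip+4 mm 75 x [-10.4  45.2] y [-21.6  12. ]
tip+12 mm 129 x [-10.1  39.3] y [-20.8  10.7]
tip+20 mm 84 x [-10.5  33.6] y [-18.7   5. ]
tip+28 mm 22 x [-10.6   6.9] y [-16.2  -1.5]
tip+36 mm 6 x [-12.6 -10.1] y [-9.4  4.7]
tip+44 mm 37 x [-13.1  10. ] y [-36.3   3.8]
tip+52 mm 29 x [-12.5   9.1] y [-42.5 -12.3]
tip+60 mm 52 x [-16.5  15.8] y [-48.4  -3.3]
tip+68 mm 83 x [-16.6  15.7] y [-54.    7.7]
tip+76 mm 75 x [-16.7  16.1] y [-61.2  13. ]
tip+84 mm 139 x [-16.7  16. ] y [-64.4 -17. ]
```

```bash
python3 -m crank '[{"tx":0,"ty":0.0,"tz":-0.1,"spin":0,"fingers":0},{"tx":0,"ty":0.0,"tz":-0.13,"spin":0,"fingers":0},{"tx":0,"ty":-0.045,"tz":-0.17,"spin":0,"fingers":0},{"tx":0,"ty":-0.1,"tz":-0.22,"spin":0,"fingers":0},{"tx":0,"ty":-0.15,"tz":-0.27,"spin":0,"fingers":0},{"tx":0,"ty":-0.2,"tz":-0.32,"spin":0,"fingers":0}]'
python3 -c "
from h import *
print(inU())"
```

```text
t: 18.65
ee_pos: [0.491, -0.1644, 0.1099]
tcp_rot: [-0.539, -0.457, 0.457, 0.54]
contact_force: [-2.8, 0.9, 2.1]
grip_width: 0.0001
[-0.10746102 -0.00072016  0.1098707 ]
```

```bash
python3 -m crank '[{"tx":0,"ty":-0.046,"tz":-0.054,"spin":0,"fingers":0},{"tx":0,"ty":-0.09,"tz":-0.11,"spin":0,"fingers":0},{"tx":0,"ty":-0.13,"tz":-0.168,"spin":0,"fingers":0},{"tx":0,"ty":-0.168,"tz":-0.23,"spin":0,"fingers":0},{"tx":0,"ty":-0.203,"tz":-0.29,"spin":0,"fingers":0},{"tx":0,"ty":-0.203,"tz":-0.29,"spin":0,"fingers":0}]'
python3 -c "
from h import *
print(inU())"
```

```text
t: 19.25
ee_pos: [0.5214, -0.1697, 0.1301]
tcp_rot: [0.54, 0.457, -0.456, -0.539]
contact_force: [-0.7, 1.4, 0.3]
grip_width: 0.0004
[-0.07664329 -0.00094101  0.13005376]
```

```bash
python3 -m crank '[{"tx":0,"ty":-0.013,"tz":-0.025,"spin":0,"fingers":0},{"tx":0,"ty":-0.025,"tz":-0.05,"spin":0,"fingers":0},{"tx":0,"ty":-0.036,"tz":-0.075,"spin":0,"fingers":0},{"tx":0,"ty":-0.047,"tz":-0.1,"spin":0,"fingers":0},{"tx":0,"ty":-0.057,"tz":-0.125,"spin":0,"fingers":0},{"tx":0,"ty":-0.067,"tz":-0.15,"spin":0,"fingers":0}]'
python3 -c "
from h import *
print(inU())"
```

```text
t: 19.85
ee_pos: [0.5293, -0.1708, 0.1343]
tcp_rot: [-0.536, -0.454, 0.46, 0.543]
contact_force: [-12.2, -0.3, -2.0]
grip_width: 0.0002
[-0.06864081 -0.00073888  0.13431472]
```

```bash
python3 -m crank '[{"tx":0,"ty":-0.008,"tz":-0.02,"spin":0,"fingers":0},{"tx":0,"ty":-0.015,"tz":-0.04,"spin":0,"fingers":0},{"tx":0,"ty":-0.022,"tz":-0.06,"spin":0,"fingers":0},{"tx":0,"ty":-0.022,"tz":-0.06,"spin":0,"fingers":0}]'
python3 -c "
from h import *
print(inU())"
```

```text
t: 20.25
ee_pos: [0.5353, -0.1718, 0.1369]
tcp_rot: [-0.536, -0.454, 0.459, 0.543]
contact_force: [-8.3, 0.3, 1.7]
grip_width: 0.0002
[-0.06257265 -0.00073965  0.13686534]
```

```bash
python3 -m crank '[{"tx":0,"ty":-0.008,"tz":-0.02,"spin":0,"fingers":0},{"tx":0,"ty":-0.015,"tz":-0.04,"spin":0,"fingers":0},{"tx":0,"ty":-0.015,"tz":-0.04,"spin":0,"fingers":0}]'
python3 -c "
from h import *
print(inU())"
```

```text
t: 20.55
ee_pos: [0.5443, -0.1734, 0.14]
tcp_rot: [-0.54, -0.457, 0.457, 0.54]
contact_force: [-3.5, 0.9, 0.8]
grip_width: 0.0002
[-0.05339834 -0.00080656  0.14002183]
```

```bash
python3 -m crank '[{"tx":0,"ty":0,"tz":-0.02,"spin":0,"fingers":0},{"tx":0,"ty":0,"tz":-0.04,"spin":0,"fingers":0},{"tx":0,"ty":0,"tz":-0.04,"spin":0,"fingers":0}]'
python3 -c "
from h import *
print(inU())"
```

```text
t: 20.85
ee_pos: [0.5443, -0.1734, 0.1401]
tcp_rot: [-0.537, -0.455, 0.459, 0.542]
contact_force: [-13.6, 1.4, 6.7]
grip_width: 0.0
[-0.05345724 -0.00079359  0.14007522]
```

The tab no longer moves while the force rises to 14 N, so the bin is at its hard stop. I'll back off and check.

```bash
python3 -m crank '[{"tx":0,"ty":0,"tz":0.04,"spin":0,"fingers":0},{"tx":0,"ty":0,"tz":0.1,"spin":0,"fingers":0},{"tx":0,"ty":0,"tz":0.3,"spin":0,"fingers":0},{"tx":0,"ty":0,"tz":0.7,"spin":0,"fingers":0},{"tx":0,"ty":0,"tz":1,"spin":0,"fingers":0}]'|head -2
python3 -m crank '[{"tx":0.4,"ty":-0.4,"tz":0.2,"spin":0,"fingers":0},{"tx":0.8,"ty":-0.8,"tz":0.4,"spin":0,"fingers":0},{"tx":1,"ty":-1,"tz":0.5,"spin":0,"fingers":0},{"tx":1,"ty":-1,"tz":0.5,"spin":0,"fingers":0},{"tx":1,"ty":-1,"tz":0.5,"spin":0,"fingers":0}]'
python3 - <<'E'
from h import *
for n in("side","top"):
    im,d=grab_frame(n);cv2.imwrite(f"pics/{n}13.png",im[...,::-1])
    P=cloud(n,d)
    if n=="top":
      m=(d>0)&(P[...,2]>.165)&(P[...,2]<.19)&(P[...,0]>.5)&(P[...,0]<.75)&(P[...,1]<.15)&(P[...,1]>-.3)
      k,l,s,ce=cv2.connectedComponentsWithStats(m.astype(np.uint8))
      for i in range(1,k):
        if s[i,4]>15: print("tab",ce[i].round(1),P[l==i].mean(0).round(4))
E
```

```text
t: 21.35
ee_pos: [0.4488, -0.1572, 0.1398]
t: 21.85
ee_pos: [0.4177, -0.0503, 0.2409]
tcp_rot: [0.54, 0.458, -0.456, -0.538]
contact_force: [0.9, -0.4, -0.1]
grip_width: -0.0003
tab [292.9 164.3] [0.5952 0.0506 0.1762]
tab [358.2 174.9] [ 0.5765 -0.0618  0.1761]
tab [424.3 185.7] [ 0.5576 -0.1746  0.1763]
```

View pics/side13.png

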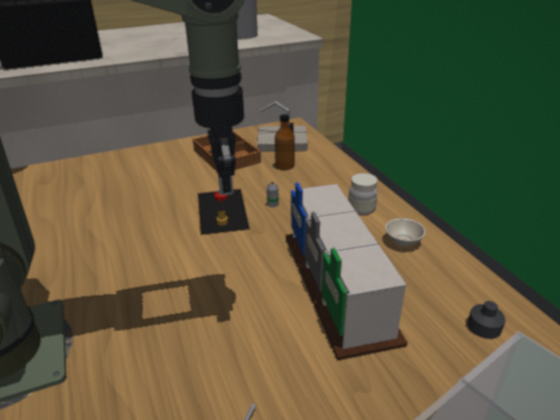

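View pics/top13.png

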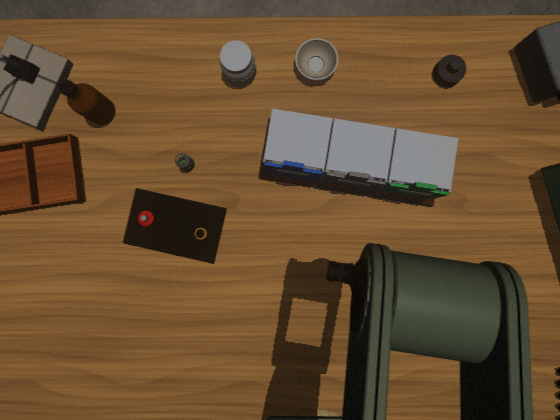

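All three tabs are back at their starting pixels: green (424,186), grey (358,175), blue (293,164). The wheel (146,218), collet (200,234) and look-alike (184,161) haven't moved, the chuck is off the mat and the robot is clear.

```bash
python3 -c "
from h import *
print(ctrl.job_done())"
```

```text
the job is handed in; nothing more can be done
None
```

The chuck is in the green bin and the bin is shut. I handed the job in at about 22 s of the 69 s allowed.

I hooked the green tab from behind and pulled until the bin fell out to its stop. Then I gripped the chuck from the middle of the mat, lowered it into the bin's mouth until it touched lightly (about 3 N), and let go. I pushed the bin shut slowly with the closed fingers on the tab, rising with its arc.

**Checks**
- **Push force:** the highest reading while closing was about 15 N, at the hard stop. Forces were read only at the end of each move, so a brief peak between readings could have been missed.
- **Bin shut:** after I backed off, the green tab was back within 0.5 mm of where it started.
- **Other items:** the blue and grey tabs had not moved, and the wheel, collet and look-alike were where they started.
- **Chuck:** I saw it lying in the bin before closing. It can't be seen now that the bin is shut.

**Disagreement:** the cameras showed the fingertips about 30 mm higher than the stated tool data and reported position imply. They showed this each time I measured it. I used the camera heights, and they held up in the grasp, the placing and the push.

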